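# Refit the blower impeller and check by hand that it turns free

### The job

Fit the clean orange impeller onto the spindle of the open chamber-air blower: the drive key's angle is not known, so rest the impeller on the key, keep only light pressure on it and twist it until its notches drop over the key and it sits fully home, keeping hold of it until then. Then turn it by hand at least one full turn, either way round, to check that it runs free with its spindle, and leave it home and still. Never load the spindle hard, and leave everything else where it is.

Things in the scene. Friction and masses are not known exactly. Their poses are not given: they have to be found in the camera images.
- impeller: Loose orange impeller, 132 mm across, about 180 g, hub up. Origin on its axis at the underside, z up. Back plate z 0-4 mm. Five vanes 3 mm thick, z 4-26 mm, each from radius 43 mm out to radius 64 mm, the outer end 10 deg clockwise (from above) of the inner end; the white vane's inner end lies on +x, the others every 72 deg anticlockwise.
- hub (a point): Top of the impeller's round hub, on its axis 37 mm above its origin. The hub is 26 mm in diameter; nothing stands beside it between radius 17 and 43 mm above the back plate: grip it there from above. Below it has a blind bore of 12 mm diameter, 31 mm deep; in its foot are four notches, every 90 deg, 6 mm deep and 6.8 mm wide, that drop over the drive key when turned to within about 5 deg of it.
- blower: Fixed blower with its cover off: grey base plate 215 mm square, black spiral wall 50 mm high at a radius of at least 76 mm from the spindle. Origin on the spindle's axis at bench height, z up.
- seat (a point): Point on the spindle's axis 30 mm above the bench, at the top of the spindle's shoulder (32 mm in diameter). The impeller is fully home when its origin is here.
- shaft_tip (a point): Coned tip of the upright aluminium shaft, 10 mm in diameter, 28 mm above the seat. A flat brass drive key, 4 mm wide and 29 mm long, goes across through the shaft, its top 5 mm above the seat: an impeller whose notches miss the key rests 5 mm too high. Shaft and key are rigid.
- spindle (a joint): Turn of spindle, shaft and key, rad, anticlockwise from above positive, no stops, 0 at the start; it does not tell where the key points, which differs each time. Magnets hold the spindle with 0.07 N m: an impeller pressed on the key with more than about 5 N while twisted drags the spindle along and its notches do not find the key.
- cover: Bystander: black cover ring of the blower, 176 mm across, lying on the bench. Origin at the centre of its underside.
- old_impeller: Bystander: worn grey impeller, 132 mm across, with two vanes missing. Origin at the centre of its underside.
- filter_cartridge: Bystander: white filter cartridge, 100 x 130 x 30 mm. Origin at the centre of its underside.
- print: Bystander: orange printed part, 150 mm tall, on a round brim 96 mm across. Origin at the centre of its underside.
- driver: Bystander: screwdriver lying on the bench.
- scraper: Bystander: scraper lying on the bench.
- brush: Bystander: brush lying on the bench.
Things that resemble listed ones, but are neither listed nor needed, are in the scene too. Of the things shaped like the impeller, the orange one is meant.

How it is judged (in metres and radians):
On the way, in this order (a step that is already met when the one before it is completed fails the run):
1. the impeller is fully home on the spindle, its notches over the key (horizontal distance between impeller and seat below 0.003 m and z of impeller in the frame of seat below 0.002 m and angle between impeller's own z axis and vertical below 0.06 rad), for 0.2 s.
2. the spindle has been turned a full turn with it ((value of joint spindle above 6 rad or value of joint spindle below -6 rad)).
At the end, for the whole second after the job is handed in: The impeller is home on the spindle (origin within 3 mm sideways and 2 mm in height of the seat, within 0.06 rad of upright), the spindle stands at least 6.0 rad (a full turn, less a little dragged while twisting) either way from where it started, and the impeller is released and at rest (all of step 1 and (value of joint spindle above 6 rad or value of joint spindle below -6 rad) and angular speed of impeller below 0.1 rad/s and linear speed of impeller below 0.02 m/s); the robot touches nothing.
It fails at once if the impeller is pressed on the spindle or blower with more than 25 N (contact force between impeller and blower above 25 N).
It fails at once if the gripper or arm pushes on the blower with more than 25 N (contact force between the arm and blower above 25 N).
It fails at once if the impeller is let go on the spindle before it is home (contact force between the fingers and impeller below 0.3 N and horizontal distance between impeller and seat below 0.02 m and z of impeller in the frame of seat above 0.0035 m).
It fails at once if a bystander is shifted by more than 20 mm (distance of any of cover, old_impeller, filter_cartridge, print, driver, scraper, brush from where it was at the start of the episode above 0.02 m).
It also fails if it takes over 72 s, if anything falls off the work surface, if the arm or the gripper's body presses on something with over 40 N, if the wrist force passes 120 N, or if a joint passes its speed limit or range.

### The arm

A 7-joint arm with a two-finger parallel gripper is mounted at the origin on the work surface. World frame = base frame: x ahead of the robot, y to its left, z up, the work surface at z = 0. Lengths are in m, angles in degrees, forces in N, time in s.
With the tool pointing down it reaches from about 0.425 to 0.875 m from the base axis. Payload 4.7 kg.
Tool frame: the origin (TCP) lies between the finger pads; the fingertips stand 8 mm ahead of it and the grasp point (between the pads) lies 11 mm behind it (env.tip_extent is the distance from the TCP to the fingertips, in m); z points along the fingers, y is the line along which they close (so a half turn about z gives the same grasp; the last joint's range is limited). The gripper opens to 87 mm and grips with 3 to 60 N. Pads are 19 mm wide; open, the fingers measure 117 mm over their backs; the gripper's body (75 mm by 190 mm) begins 51 mm behind the grasp point.
Start: joints at [-71.442, 18.392, -4.016, 83.108, 1.295, 78.541, -3.26], TCP at [0.198, 0.619, 0.231] pointing down, gripper open.
Joint ranges: [-163.93, 163.93], [-17.29, 119.83], [-79.2, 71.16], [3.27, 140.29], [-89.18, 269.18], [5.43, 117.66], [-154.24, 154.24]. Speed limits (degrees/s): [147.25, 147.25, 180, 180, 180, 180, 180].

### API

Orientations are given as [roll, pitch, yaw] about the fixed x, y, z axes, in that order (R = Rz(yaw) Ry(pitch) Rx(roll)).
In Python, from cell import sensors, vision, workorder, env gives the robot as it stands.
- The arm moves only by the tool drive_tool, never from a script. Its argument "moves" is a list of rows, each an object of numbers: "x", "y", "z": the shift along the tool's x, y, z in mm; "rx", "ry", "rz": the turn, a rotation vector about the tool's x, y, z in rad; "fingers": the closure, from -1 (fully open) to 1 (shut). In form: [{"x": .., "y": .., "z": .., "rx": .., "ry": .., "rz": .., "fingers": ..}, ...]. A call has 1 to 20 rows; each row is the pose to reach, as a shift and turn from the pose commanded when the call began, along the tool's axes at that moment; what a row does not reach only later rows make up. A row lasts 1/8 s, in which the tool goes at most 62.5 mm and 10.7 degrees, less where a joint would pass 70% of its speed; a pose out of reach is approached as far as the arm can. A call with a gripper value outside its range is refused whole. The fingers move at their own pace and stop on an object; "force" is the grip in N (left out, the last holds). Time passes only in rows, so rows that repeat a pose let the fingers close. It gives the time, the measured TCP pose, the force, the opening and the grip force at its end, in the units of the state.
- sensors.get_obs(): the state, without advancing time (a new reading comes with each control period).
- vision.read_camera(name): name is "scene" or "top" or "wrist"; returns a dict with "image" (384x512x3 uint8, red, green, blue), "fx", "fy", "cx", "cy" (pixels), "R" (3x3) and "t" (3): a world point X has camera coordinates R X + t. Camera axes: x right, y down, z forward; pixel columns grow to the right and rows downward; lengths in m; the calibration is good to about 2 mm. A picture is of the moment at which its call begins. There is no depth.
- workorder.sign_off(): hands the job in; it is judged then, once.
The state is a dict: "time_s": time; "qpos": joint angles; "joint_velocities": joint speeds; "effort": joint torques, N m; "tool_pos": TCP position; "tool_rot": TCP orientation; "force": force on the tool from outside, world axes, zero at the start; "wrist_torque": the same for the moment, N m; "grip_width": finger opening in m; "grasp_force": force on a finger pad.
Only numpy, scipy, OpenCV 4.12 (cv2) and the standard library are available. Lean on these libraries where they do the work, as an engineer would, in place of code of your own. Each camera call takes 0.05 s, during which the arm holds its last target. There are 200 camera calls.

## Working session

There is one attempt and no reset: what is moved stays moved. The work goes in short steps, Python scripts to look and compute and a tool call to move; the robot and the scene stay as the last step left them, time stands still between calls to the robot, and variables do not carry over. Pictures are saved under pics/ and viewed, at most 10 in all, crops included, and the job is handed in when it is done.

Besides the shell and the picture viewer there is one more tool, called after "Request:" as name(argument=value, ...) on one line, values as JSON. drive_tool: Moves the arm, as the interface text tells. Its arguments: {"type":"object","properties":{"moves":{"type":"array"},"force":{"type":"number"}},"required":["moves"]}

```bash
mkdir -p pics
python3 - <<'E'
from cell import sensors, vision
import cv2,pickle,numpy as np
o=sensors.get_obs(); print({k:np.round(v,3) for k,v in o.items()})
ims=[]
for n in("scene","top","wrist"):
    d=vision.read_camera(n);pickle.dump(d,open(f"{n}0.pkl","wb"));cv2.imwrite(f"pics/{n}0.png",d["image"][:,:,::-1]);print(n,d["fx"],d["cx"],d["cy"],np.round(-np.array(d["R"]).T@d["t"],3),np.round(d["R"],2).tolist())
E
```

```text
{'time_s': np.float64(0.0), 'qpos': array([-71.44 ,  18.438,  -4.014,  83.175,   1.294,  78.541,  -3.26 ]), 'joint_velocities': array([-0.1  , -0.007, -0.046,  0.001, -0.074,  0.041,  0.038]), 'effort': array([-1.0000e-03, -4.9128e+01, -4.0400e-01, -3.1253e+01, -6.4000e-02,
        4.4000e-02,  0.0000e+00]), 'tool_pos': array([0.198, 0.619, 0.229]), 'tool_rot': array([-1.79890e+02,  5.00000e-03,  1.62248e+02]), 'force': array([-0.334, -0.072, -0.1  ]), 'wrist_torque': array([ 0.013,  0.012, -0.015]), 'grasp_force': np.float64(0.0), 'grip_width': np.float64(0.087)}
scene 474.5440935229094 254.83599134964635 198.36337792753596 [ 1.38  -0.428  1.136] [[0.47, 0.88, -0.01], [0.67, -0.37, -0.64], [-0.57, 0.3, -0.77]]
top 488.8501904912943 252.55909630796495 188.6324333500863 [ 0.44  -0.011  1.568] [[-0.0, -1.0, 0.02], [-0.99, 0.0, -0.11], [0.11, -0.02, -0.99]]
wrist 283.4910385205442 257.05424286624975 196.4565222898987 [0.125 0.643 0.382] [[0.3, 0.95, -0.0], [0.91, -0.29, 0.28], [0.27, -0.09, -0.96]]
```

View pics/top0.png

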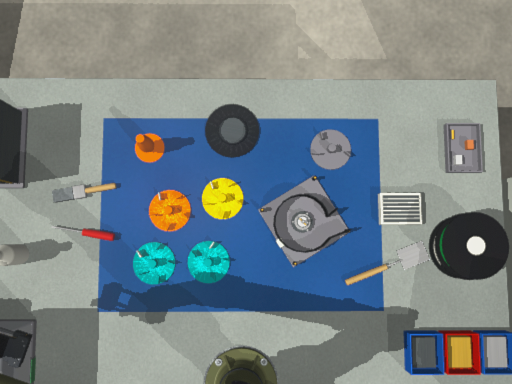

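View pics/scene0.png

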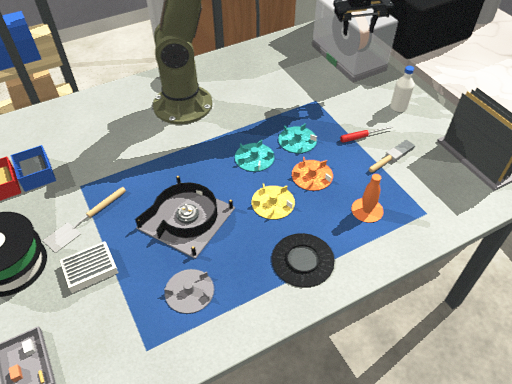

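Candidates (top view): the orange impeller at (170,211) is the target. The yellow impeller (222,199), teal ones (154,262) and (208,262), grey worn one (331,149) and orange print (150,148) are not. I'll measure it and check one close crop.

```bash
cat > h.py <<'E'
import numpy as np,cv2,pickle
def ray(d,u,v,z):
    R=np.array(d["R"]);c=-R.T@d["t"];r=R.T@np.array([(u-d["cx"])/d["fx"],(v-d["cy"])/d["fy"],1]);return c+r*(z-c[2])/r[2]
def proj(d,X):
    p=np.array(d["R"])@X+d["t"];return np.array([d["fx"]*p[0]/p[2]+d["cx"],d["fy"]*p[1]/p[2]+d["cy"]])
def omask(im):
    h=cv2.cvtColor(im,cv2.COLOR_RGB2HSV);return cv2.inRange(h,(5,150,70),(17,255,255))
def circ(d,near,z,mask=None):
    m=omask(d["image"]) if mask is None else mask
    m=cv2.morphologyEx(m,cv2.MORPH_CLOSE,np.ones((5,5)))
    cs=[c for c in cv2.findContours(m,0,1)[0] if cv2.pointPolygonTest(cv2.convexHull(c),near,True)>-3 and cv2.contourArea(c)>200]
    c=cv2.convexHull(max(cs,key=cv2.contourArea))[:,0]
    P=np.array([ray(d,u,v,z)[:2] for u,v in c],np.float32)
    A=np.c_[2*P,np.ones(len(P))];s=np.linalg.lstsq(A,(P**2).sum(1),rcond=None)[0]
    return s[:2],np.sqrt(s[2]+s[:2]@s[:2])
E
python3 - <<'E'
from h import *
t=pickle.load(open("top0.pkl","rb"));s=pickle.load(open("scene0.pkl","rb"))
print("imp top",circ(t,(170,211),.004)); print("imp scene",circ(s,(312,175),.004))
for z in(.03,.058):print("tip guess",ray(t,302,222,z),ray(s,187,210,z))
a=cv2.resize(t["image"][180:245,135:205],(400,372),interpolation=2)
b=cv2.resize(t["image"][170:272,252:352],(400,408),interpolation=2)
c=cv2.resize(s["image"][155:195,285:340],(400,190*400//261),interpolation=2)
e=cv2.resize(s["image"][185:240,150:225],(400,293),interpolation=2)
W=np.zeros((600,800,3),np.uint8);W[:300,:400]=cv2.resize(a,(400,300));W[:300,400:]=cv2.resize(c,(400,300));W[300:,:400]=cv2.resize(b,(400,300));W[300:,400:]=cv2.resize(e,(400,300))
cv2.imwrite("pics/crop1.png",W[:,:,::-1])
E
```

```text
imp top (array([0.53859064, 0.22851501]), np.float64(0.0652665693672141))
imp scene (array([0.54085916, 0.22714637]), np.float64(0.06651011584875297))
tip guess [ 0.49892678 -0.19241426  0.03      ] [ 0.50388073 -0.19360827  0.03      ]
tip guess [ 0.49786004 -0.18912082  0.058     ] [ 0.52605085 -0.19953052  0.058     ]
```

View pics/crop1.png

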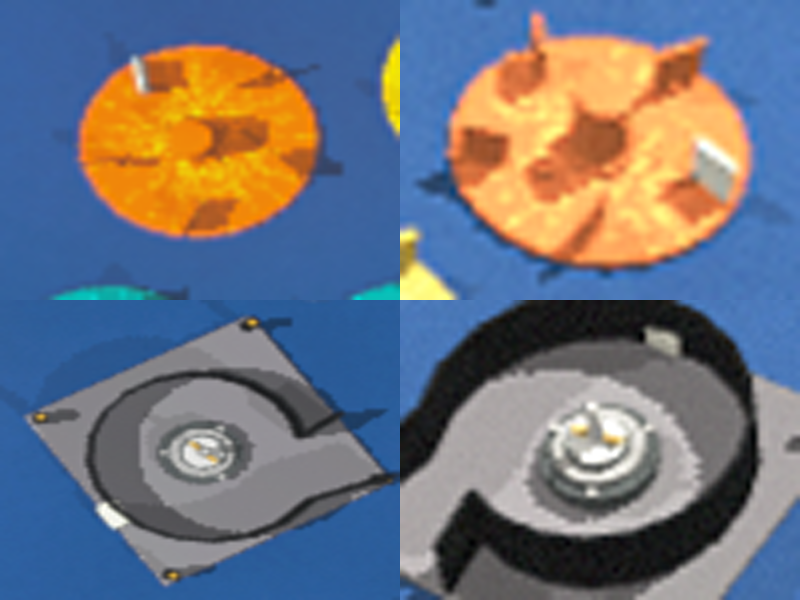

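The crop confirms it: orange impeller with one white vane, and the spindle shaft with brass key in the open blower. I'll move above the impeller.

Request:
drive_tool(moves=[{"x": -444,"y": -268,"z": 0,"rz": 0.87,"fingers": 0.08},{"x": -444,"y": -268,"z": 0,"rz": 0.87,"fingers": 0.08},{"x": -444,"y": -268,"z": 0,"rz": 0.87,"fingers": 0.08},{"x": -444,"y": -268,"z": 0,"rz": 0.87,"fingers": 0.08},{"x": -444,"y": -268,"z": 0,"rz": 0.87,"fingers": 0.08},{"x": -444,"y": -268,"z": 0,"rz": 0.87,"fingers": 0.08},{"x": -444,"y": -268,"z": 0,"rz": 0.87,"fingers": 0.08},{"x": -444,"y": -268,"z": 0,"rz": 0.87,"fingers": 0.08},{"x": -444,"y": -268,"z": 0,"rz": 0.87,"fingers": 0.08},{"x": -444,"y": -268,"z": 0,"rz": 0.87,"fingers": 0.08},{"x": -444,"y": -268,"z": 0,"rz": 0.87,"fingers": 0.08},{"x": -444,"y": -268,"z": 0,"rz": 0.87,"fingers": 0.08}])

```text
invalid input at $.moves[0]: expected keys x, y, z, rx, ry, rz, fingers
```

Run:
```python
from h import *
from cell import sensors, vision
o=sensors.get_obs(); print({k:np.round(o[k],4) for k in("time_s","qpos","tool_pos","tool_rot","force","grip_width")})
d=vision.read_camera("wrist");pickle.dump(d,open("w1.pkl","wb"));cv2.imwrite("pics/w1.png",d["image"][:,:,::-1])
u=proj(d,np.array([.5395,.228,.004]));print(u);print(circ(d,tuple(map(float,u)),.004))
```

```text
{'time_s': np.float64(0.15), 'qpos': array([-71.4416,  18.4289,  -4.0154,  83.1588,   1.2963,  78.5409,
        -3.2608]), 'tool_pos': array([0.1981, 0.6187, 0.2297]), 'tool_rot': array([-1.799167e+02,  6.400000e-03,  1.622503e+02]), 'force': array([-0.1659, -1.0527,  0.0893]), 'grip_width': np.float64(0.0869)}
[107.25563496 415.41017948]Traceback (most recent call last):
  File "<stdin>", line 5, in <module>
  File "h.py", line 12, in circ
    c=cv2.convexHull(max(cs,key=cv2.contourArea))[:,0]
                     ~~~^^^^^^^^^^^^^^^^^^^^^^^^
ValueError: max() iterable argument is empty
```

View pics/w1.png

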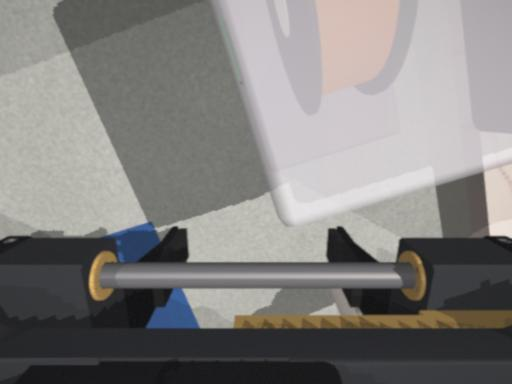

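The move was refused (every key is needed), so the picture shows only the start position: the gripper at the bottom, camera looking along +x tool. I'll stop 90 mm short so the impeller is in view.

Request:
drive_tool(moves=[{"x": -502,"y": -337,"z": 0,"rx": 0,"ry": 0,"rz": 0.87,"fingers": 0.08},{"x": -502,"y": -337,"z": 0,"rx": 0,"ry": 0,"rz": 0.87,"fingers": 0.08},{"x": -502,"y": -337,"z": 0,"rx": 0,"ry": 0,"rz": 0.87,"fingers": 0.08},{"x": -502,"y": -337,"z": 0,"rx": 0,"ry": 0,"rz": 0.87,"fingers": 0.08},{"x": -502,"y": -337,"z": 0,"rx": 0,"ry": 0,"rz": 0.87,"fingers": 0.08},{"x": -502,"y": -337,"z": 0,"rx": 0,"ry": 0,"rz": 0.87,"fingers": 0.08},{"x": -502,"y": -337,"z": 0,"rx": 0,"ry": 0,"rz": 0.87,"fingers": 0.08},{"x": -502,"y": -337,"z": 0,"rx": 0,"ry": 0,"rz": 0.87,"fingers": 0.08},{"x": -502,"y": -337,"z": 0,"rx": 0,"ry": 0,"rz": 0.87,"fingers": 0.08},{"x": -502,"y": -337,"z": 0,"rx": 0,"ry": 0,"rz": 0.87,"fingers": 0.08},{"x": -502,"y": -337,"z": 0,"rx": 0,"ry": 0,"rz": 0.87,"fingers": 0.08},{"x": -502,"y": -337,"z": 0,"rx": 0,"ry": 0,"rz": 0.87,"fingers": 0.08},{"x": -502,"y": -337,"z": 0,"rx": 0,"ry": 0,"rz": 0.87,"fingers": 0.08}])

```text
time_s: 1.82
tool_pos: [0.5727, 0.147, 0.2305]
tool_rot: [-180.0, -0.1, 112.6]
force: [0.1, 0.3, -0.1]
grip_width: 0.0398
grasp_force: 0.0
```

Run:
```python
from h import *
from cell import sensors, vision
o=sensors.get_obs(); print({k:np.round(o[k],4) for k in("time_s","qpos","tool_pos","tool_rot","force","grip_width")})
d=vision.read_camera("wrist");pickle.dump(d,open("w1.pkl","wb"));cv2.imwrite("pics/w1.png",d["image"][:,:,::-1])
u=proj(d,np.array([.5395,.228,.004]));print(u);print(circ(d,tuple(map(float,u)),.004))
```

```text
{'time_s': np.float64(1.825), 'qpos': array([-37.9789,  11.5649,  24.3492,  92.7284,  -4.9234,  76.7762,
         9.6377]), 'tool_pos': array([0.5727, 0.147 , 0.2305]), 'tool_rot': array([-1.799900e+02, -5.330000e-02,  1.125755e+02]), 'force': array([ 0.1174,  0.2999, -0.147 ]), 'grip_width': np.float64(0.0398)}
[257.00724807 105.55060719]
(array([0.53834191, 0.22917185]), np.float64(0.06441190863126274))
```

View pics/w1.png

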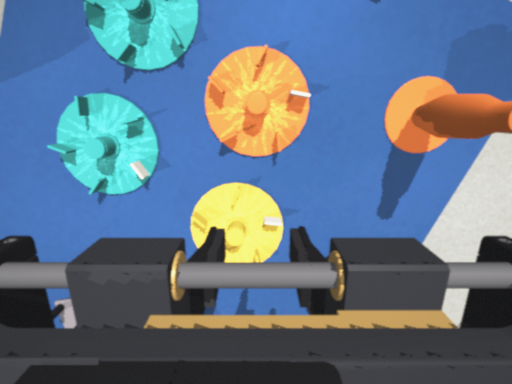

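The picture shows the orange impeller at (257,103) with white vane at (300,93), print at right (425,115). All three views agree on (0.539, 0.229). Next I descend and grip.

Request:
drive_tool(moves=[{"x": 50,"y": 0,"z": 0,"rx": 0,"ry": 0,"rz": 0,"fingers": 0.08},{"x": 88,"y": 0,"z": 10,"rx": 0,"ry": 0,"rz": 0,"fingers": 0.08},{"x": 88,"y": 0,"z": 60,"rx": 0,"ry": 0,"rz": 0,"fingers": 0.08},{"x": 88,"y": 0,"z": 110,"rx": 0,"ry": 0,"rz": 0,"fingers": 0.08},{"x": 88,"y": 0,"z": 150,"rx": 0,"ry": 0,"rz": 0,"fingers": 0.08},{"x": 88,"y": 0,"z": 180,"rx": 0,"ry": 0,"rz": 0,"fingers": 0.08},{"x": 88,"y": 0,"z": 200,"rx": 0,"ry": 0,"rz": 0,"fingers": 0.08},{"x": 88,"y": 0,"z": 210,"rx": 0,"ry": 0,"rz": 0,"fingers": 0.08},{"x": 88,"y": 0,"z": 210,"rx": 0,"ry": 0,"rz": 0,"fingers": 0.08},{"x": 88,"y": 0,"z": 210,"rx": 0,"ry": 0,"rz": 0,"fingers": 1},{"x": 88,"y": 0,"z": 210,"rx": 0,"ry": 0,"rz": 0,"fingers": 1},{"x": 88,"y": 0,"z": 210,"rx": 0,"ry": 0,"rz": 0,"fingers": 1},{"x": 88,"y": 0,"z": 210,"rx": 0,"ry": 0,"rz": 0,"fingers": 1},{"x": 88,"y": 0,"z": 210,"rx": 0,"ry": 0,"rz": 0,"fingers": 1}], force=25)

```text
time_s: 3.62
tool_pos: [0.5401, 0.2265, 0.0215]
tool_rot: [180.0, -0.0, 112.4]
force: [-3.7, -1.2, 5.6]
grip_width: 0.0253
grasp_force: 25.0
```

Request:
drive_tool(moves=[{"x": 0,"y": 0,"z": -20,"rx": 0,"ry": 0,"rz": 0,"fingers": 1},{"x": 0,"y": 0,"z": -60,"rx": 0,"ry": 0,"rz": 0,"fingers": 1},{"x": 0,"y": 0,"z": -110,"rx": 0,"ry": 0,"rz": 0,"fingers": 1},{"x": -40,"y": -10,"z": -160,"rx": 0,"ry": 0,"rz": -0.17,"fingers": 1},{"x": -80,"y": -20,"z": -200,"rx": 0,"ry": 0,"rz": -0.34,"fingers": 1},{"x": -120,"y": -30,"z": -210,"rx": 0,"ry": 0,"rz": -0.5,"fingers": 1},{"x": -160,"y": -40,"z": -210,"rx": 0,"ry": 0,"rz": -0.67,"fingers": 1},{"x": -200,"y": -50,"z": -210,"rx": 0,"ry": 0,"rz": -0.84,"fingers": 1},{"x": -240,"y": -60,"z": -210,"rx": 0,"ry": 0,"rz": -1.0,"fingers": 1},{"x": -280,"y": -70,"z": -210,"rx": 0,"ry": 0,"rz": -1.17,"fingers": 1},{"x": -320,"y": -80,"z": -210,"rx": 0,"ry": 0,"rz": -1.34,"fingers": 1},{"x": -350,"y": -90,"z": -210,"rx": 0,"ry": 0,"rz": -1.5,"fingers": 1},{"x": -378,"y": -97,"z": -210,"rx": 0,"ry": 0,"rz": -1.53,"fingers": 1},{"x": -378,"y": -97,"z": -210,"rx": 0,"ry": 0,"rz": -1.53,"fingers": 1},{"x": -378,"y": -97,"z": -210,"rx": 0,"ry": 0,"rz": -1.53,"fingers": 1},{"x": -378,"y": -97,"z": -210,"rx": 0,"ry": 0,"rz": -1.53,"fingers": 1},{"x": -378,"y": -97,"z": -210,"rx": 0,"ry": 0,"rz": -1.53,"fingers": 1}])

```text
time_s: 5.75
tool_pos: [0.5946, -0.1588, 0.2307]
tool_rot: [180.0, 0.0, -159.8]
force: [-0.2, -0.7, -2.7]
grip_width: 0.0259
grasp_force: 25.0
```

Run:
```python
from h import *
from cell import sensors, vision
o=sensors.get_obs(); print({k:np.round(o[k],4) for k in("time_s","qpos","tool_pos","tool_rot","force","wrist_torque","grip_width")})
d=vision.read_camera("wrist");pickle.dump(d,open("w2.pkl","wb"))
for n in("top","scene"):
    pickle.dump(vision.read_camera(n),open(n+"2.pkl","wb"))
u=proj(d,np.array([.50,-.193,.058]));print(u)
im=d["image"];x,y=np.clip(u.astype(int),[60,45],[452,339])
c=cv2.resize(im[y-45:y+45,x-60:x+60],(400,300),interpolation=2)
W=np.vstack([np.hstack([cv2.resize(im,(400,300)),c]),np.hstack([cv2.resize(pickle.load(open(n+"2.pkl","rb"))["image"],(400,300)) for n in("top","scene")])])
print("crop origin",x-60,y-45,"scale 3.33")
cv2.imwrite("pics/w2.png",W[:,:,::-1])
```

```text
{'time_s': np.float64(5.75), 'qpos': array([-10.8184,  14.9715,  28.1998,  89.3695,  -7.215 ,  77.4608,
       128.3047]), 'tool_pos': array([ 0.5946, -0.1588,  0.2307]), 'tool_rot': array([ 1.799791e+02,  2.230000e-02, -1.598342e+02]), 'force': array([-0.1687, -0.6803, -2.6593]), 'wrist_torque': array([ 0.0453, -0.0114,  0.0217]), 'grip_width': np.float64(0.0259)}
[256.82110548  90.05759031]
crop origin 196 45 scale 3.33
```

View pics/w2.png

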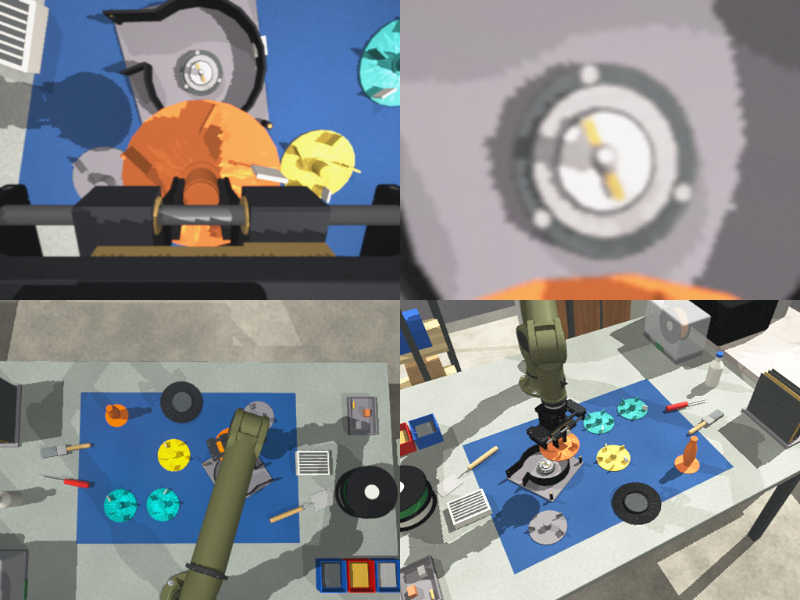

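Run:
```python
from h import *
from scipy.optimize import least_squares
d=pickle.load(open("w2.pkl","rb"));im=d["image"]
f=lambda x,y:(196+(x-400)/3.333,45+y/3.333)
print("tip",ray(d,*f(605,157),.058),"key mid",ray(d,*f(602,160),.035))
a,b=ray(d,*f(588,122),.035),ray(d,*f(617,198),.035);print("key",a,b,np.degrees(np.arctan2(*(b-a)[1::-1])))
g=cv2.cvtColor(im,cv2.COLOR_RGB2HSV)
m=((g[:,:,2]>205)&(g[:,:,1]<40)).astype(np.uint8);n,l,st,ce=cv2.connectedComponentsWithStats(m)
for i in range(1,n):
    if st[i,4]>60 and abs(ce[i]-[257,92]).max()<30: print("white",st[i],ce[i],ray(d,*ce[i],.03))
hc=cv2.HoughCircles(cv2.medianBlur(cv2.resize(cv2.cvtColor(im[45:135,196:316],7),None,fx=4,fy=4,interpolation=2),5),cv2.HOUGH_GRADIENT,1,10,param1=80,param2=25,minRadius=30,maxRadius=130)
if hc is not None:
    for c in hc[0][:6]: u=196+c[0]/4,45+c[1]/4;print("hough",u,c[2]/4,ray(d,*u,.03)[:2])
M=omask(im);M[:,:100]=0
p=np.array([(u,np.argmax(M[:,u]>0)) for u in range(165,350,3) if M[:,u].any()])
Z=.2307-.0215+.004
P=np.array([ray(d,u,v,Z)[:2] for u,v in p])
r=least_squares(lambda c:np.hypot(*(P-c).T)-.066,[.5946,-.1588],loss="soft_l1",f_scale=.0005)
R=np.hypot(*(P-r.x).T)-.066
yaw=np.radians(-159.83);X=np.array([np.cos(yaw),np.sin(yaw)]);Y=np.array([np.sin(yaw),-np.cos(yaw)]);dd=r.x-[.5946,-.1588]
print("held",r.x,"tool off",dd@X,dd@Y,np.round(R*1e3,1))
```

```text
tip [ 0.50168651 -0.19159248  0.058     ] key mid [ 0.50151654 -0.19267778  0.035     ]
key [ 0.49167628 -0.2014118   0.035     ] [ 0.51144944 -0.18342558  0.035     ] 42.29053797819368
white [237  71  41  45 519] [259.65125241  91.85356455] [ 0.49879888 -0.18988088  0.03      ]
white [244  79  27  29 419] [259.34367542  93.51073986] [ 0.50063442 -0.18958314  0.03      ]
hough (np.float32(256.125), np.float32(93.375)) 16.725 [ 0.50179846 -0.19317214]
hough (np.float32(250.375), np.float32(92.125)) 28.2 [ 0.50283358 -0.19995791]
hough (np.float32(259.125), np.float32(93.125)) 23.35 [ 0.50032425 -0.18997142]
hough (np.float32(254.125), np.float32(95.375)) 17.825 [ 0.5046845  -0.19461152]
hough (np.float32(257.875), np.float32(96.375)) 19.85 [ 0.50420128 -0.19009895]
hough (np.float32(260.625), np.float32(87.625)) 22.875 [ 0.49406476 -0.19042996]
held [ 0.59213821 -0.15878352] tool off 0.0023051365125123006 0.0008643131829050543 [-0.8 -0.5 -0.4 -0.5 -0.4 -0.6 -0.2  0.3  0.  -0.2 -0.3  0.2  0.2  0.8
  1.5  0.8  0.1 -0.1 -0.2 -0.2 -0.2 -0.2 -0.   0.1  0.3  0.  -0.2  0.2
 -0.  -0.1 -0.2  0.4  0.4  0.5  0.   0.2 -0.1 -0.4 -0.1 -0.3  0.1  0.5
  0.5  0.5  0.5  0.1 -0.2 -0.   0.8  0.6  0.  -0.  -0.4 -0.3 -0.1 -0.2
  0.2 -0.5 -0.3 -1.  -1.2 -1.1]
```

The wrist picture shows the spindle tip at (257,92) and key at about 42 deg. The impeller is held 2.3 mm off along tool x. I'll move over the spindle and stop just above the tip.

Request:
drive_tool(moves=[{"x": 40,"y": 0,"z": 0,"rx": 0,"ry": 0,"rz": 0,"fingers": 1},{"x": 80,"y": 0,"z": 0,"rx": 0,"ry": 0,"rz": 0,"fingers": 1},{"x": 96,"y": 0.5,"z": 20,"rx": 0,"ry": 0,"rz": 0,"fingers": 1},{"x": 96,"y": 0.5,"z": 60,"rx": 0,"ry": 0,"rz": 0,"fingers": 1},{"x": 96,"y": 0.5,"z": 100,"rx": 0,"ry": 0,"rz": 0,"fingers": 1},{"x": 96,"y": 0.5,"z": 125,"rx": 0,"ry": 0,"rz": 0,"fingers": 1},{"x": 96,"y": 0.5,"z": 140,"rx": 0,"ry": 0,"rz": 0,"fingers": 1},{"x": 96,"y": 0.5,"z": 145,"rx": 0,"ry": 0,"rz": 0,"fingers": 1},{"x": 96,"y": 0.5,"z": 145,"rx": 0,"ry": 0,"rz": 0,"fingers": 1},{"x": 96,"y": 0.5,"z": 145,"rx": 0,"ry": 0,"rz": 0,"fingers": 1},{"x": 96,"y": 0.5,"z": 145,"rx": 0,"ry": 0,"rz": 0,"fingers": 1}])

```text
time_s: 7.28
tool_pos: [0.5046, -0.1926, 0.0863]
tool_rot: [-180.0, 0.1, -159.9]
force: [-0.5, 1.0, -1.8]
grip_width: 0.0259
grasp_force: 25.0
```

Run:
```python
from h import *
from cell import sensors, vision
o=sensors.get_obs(); print({k:np.round(o[k],4) for k in("time_s","qpos","tool_pos","tool_rot","force","wrist_torque")})
W=[]
for n,p in(("scene",[.502,-.192,.07]),("wrist",[.502,-.192,.07])):
    d=vision.read_camera(n);pickle.dump(d,open(n+"3.pkl","wb"));u=proj(d,np.array(p)).astype(int);print(n,u)
    x,y=np.clip(u,[60,45],[452,339])
    im=d["image"][y-45:y+45,x-60:x+60] if n=="scene" else d["image"]
    W.append(cv2.resize(im,(400,300),interpolation=2))
cv2.imwrite("pics/w3.png",np.hstack(W)[:,:,::-1])
```

```text
{'time_s': np.float64(7.275), 'qpos': array([ -8.2993,  12.7783,  29.4952, 109.4592,  -7.289 ,  59.4943,
       134.3595]), 'tool_pos': array([ 0.5046, -0.1926,  0.0863]), 'tool_rot': array([-1.799641e+02,  7.840000e-02, -1.599305e+02]), 'force': array([-0.4746,  0.9821, -1.769 ]), 'wrist_torque': array([0.0889, 0.0214, 0.0054])}
scene [185 200]
wrist [258 234]
```

View pics/w3.png

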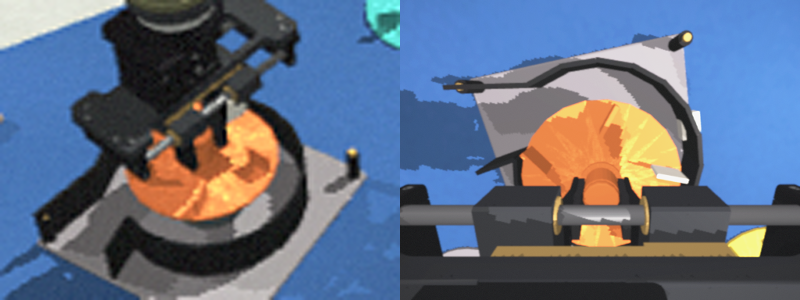

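The impeller hangs centred above the spindle inside the spiral wall. Now a slow descent.

Request:
drive_tool(moves=[{"x": 0,"y": 0,"z": 2,"rx": 0,"ry": 0,"rz": 0,"fingers": 1},{"x": 0,"y": 0,"z": 4,"rx": 0,"ry": 0,"rz": 0,"fingers": 1},{"x": 0,"y": 0,"z": 6,"rx": 0,"ry": 0,"rz": 0,"fingers": 1},{"x": 0,"y": 0,"z": 8,"rx": 0,"ry": 0,"rz": 0,"fingers": 1},{"x": 0,"y": 0,"z": 9,"rx": 0,"ry": 0,"rz": 0,"fingers": 1},{"x": 0,"y": 0,"z": 10,"rx": 0,"ry": 0,"rz": 0,"fingers": 1},{"x": 0,"y": 0,"z": 10,"rx": 0,"ry": 0,"rz": 0,"fingers": 1}])

```text
time_s: 8.25
tool_pos: [0.5041, -0.1925, 0.0755]
tool_rot: [180.0, -0.0, -159.9]
force: [-0.3, -1.1, -2.4]
grip_width: 0.0257
grasp_force: 25.0
```

Request:
drive_tool(moves=[{"x": 0,"y": 0,"z": 2,"rx": 0,"ry": 0,"rz": 0,"fingers": 1},{"x": 0,"y": 0,"z": 4,"rx": 0,"ry": 0,"rz": 0,"fingers": 1},{"x": 0,"y": 0,"z": 6,"rx": 0,"ry": 0,"rz": 0,"fingers": 1},{"x": 0,"y": 0,"z": 8,"rx": 0,"ry": 0,"rz": 0,"fingers": 1},{"x": 0,"y": 0,"z": 8,"rx": 0,"ry": 0,"rz": 0,"fingers": 1}])

```text
time_s: 8.88
tool_pos: [0.5039, -0.1924, 0.0673]
tool_rot: [180.0, -0.0, -159.9]
force: [-0.2, -0.2, -1.8]
grip_width: 0.0254
grasp_force: 25.0
```

Request:
drive_tool(moves=[{"x": 0,"y": 0,"z": 2,"rx": 0,"ry": 0,"rz": 0,"fingers": 1},{"x": 0,"y": 0,"z": 4,"rx": 0,"ry": 0,"rz": 0,"fingers": 1},{"x": 0,"y": 0,"z": 6,"rx": 0,"ry": 0,"rz": 0,"fingers": 1},{"x": 0,"y": 0,"z": 8,"rx": 0,"ry": 0,"rz": 0,"fingers": 1},{"x": 0,"y": 0,"z": 8,"rx": 0,"ry": 0,"rz": 0,"fingers": 1}])

```text
time_s: 9.5
tool_pos: [0.5039, -0.1924, 0.0593]
tool_rot: [180.0, -0.0, -159.9]
force: [-0.5, -0.7, -1.5]
grip_width: 0.0253
grasp_force: 25.0
```

Request:
drive_tool(moves=[{"x": 0,"y": 0,"z": 0.5,"rx": 0,"ry": 0,"rz": 0,"fingers": 1},{"x": 0,"y": 0,"z": 1,"rx": 0,"ry": 0,"rz": 0,"fingers": 1},{"x": 0,"y": 0,"z": 1.5,"rx": 0,"ry": 0,"rz": 0,"fingers": 1},{"x": 0,"y": 0,"z": 2,"rx": 0,"ry": 0,"rz": 0,"fingers": 1},{"x": 0,"y": 0,"z": 2,"rx": 0,"ry": 0,"rz": 0,"fingers": 1}])

```text
time_s: 10.12
tool_pos: [0.504, -0.1925, 0.0575]
tool_rot: [180.0, -0.0, -159.9]
force: [0.4, 0.1, -2.1]
grip_width: 0.0255
grasp_force: 25.0
```

Request:
drive_tool(moves=[{"x": 0,"y": 0,"z": 0.4,"rx": 0,"ry": 0,"rz": 0,"fingers": 1},{"x": 0,"y": 0,"z": 0.8,"rx": 0,"ry": 0,"rz": 0,"fingers": 1},{"x": 0,"y": 0,"z": 1.0,"rx": 0,"ry": 0,"rz": 0,"fingers": 1},{"x": 0,"y": 0,"z": 1.0,"rx": 0,"ry": 0,"rz": 0,"fingers": 1}])

```text
time_s: 10.62
tool_pos: [0.5041, -0.1924, 0.0565]
tool_rot: [180.0, 0.0, -159.9]
force: [-0.2, 0.5, -1.7]
grip_width: 0.0253
grasp_force: 25.0
```

Request:
drive_tool(moves=[{"x": 0,"y": 0,"z": 0.4,"rx": 0,"ry": 0,"rz": 0,"fingers": 1},{"x": 0,"y": 0,"z": 0.8,"rx": 0,"ry": 0,"rz": 0,"fingers": 1},{"x": 0,"y": 0,"z": 0.8,"rx": 0,"ry": 0,"rz": 0,"fingers": 1}])

```text
time_s: 11.0
tool_pos: [0.504, -0.1923, 0.0557]
tool_rot: [180.0, -0.0, -159.9]
force: [0.0, -0.2, -2.2]
grip_width: 0.0257
grasp_force: 25.0
```

Request:
drive_tool(moves=[{"x": 0,"y": 0,"z": 0.4,"rx": 0,"ry": 0,"rz": 0,"fingers": 1},{"x": 0,"y": 0,"z": 0.8,"rx": 0,"ry": 0,"rz": 0,"fingers": 1},{"x": 0,"y": 0,"z": 0.8,"rx": 0,"ry": 0,"rz": 0,"fingers": 1}])

```text
time_s: 11.38
tool_pos: [0.504, -0.1924, 0.0549]
tool_rot: [180.0, -0.0, -159.9]
force: [-0.9, 0.5, -2.2]
grip_width: 0.0256
grasp_force: 25.0
```

Request:
drive_tool(moves=[{"x": 0,"y": 0,"z": 0.4,"rx": 0,"ry": 0,"rz": 0,"fingers": 1},{"x": 0,"y": 0,"z": 0.8,"rx": 0,"ry": 0,"rz": 0,"fingers": 1},{"x": 0,"y": 0,"z": 0.8,"rx": 0,"ry": 0,"rz": 0,"fingers": 1}])

```text
time_s: 11.75
tool_pos: [0.504, -0.1924, 0.0541]
tool_rot: [180.0, -0.0, -159.9]
force: [-0.3, 1.4, -1.9]
grip_width: 0.0255
grasp_force: 25.0
```

Request:
drive_tool(moves=[{"x": 0,"y": 0,"z": 0.5,"rx": 0,"ry": 0,"rz": 0,"fingers": 1},{"x": 0,"y": 0,"z": 1.0,"rx": 0,"ry": 0,"rz": 0,"fingers": 1},{"x": 0,"y": 0,"z": 1.0,"rx": 0,"ry": 0,"rz": 0,"fingers": 1}])

```text
time_s: 12.12
tool_pos: [0.504, -0.1924, 0.0531]
tool_rot: [180.0, 0.0, -159.9]
force: [-0.4, -0.2, -2.2]
grip_width: 0.0253
grasp_force: 25.0
```

Request:
drive_tool(moves=[{"x": 0,"y": 0,"z": 0.5,"rx": 0,"ry": 0,"rz": 0,"fingers": 1},{"x": 0,"y": 0,"z": 1.0,"rx": 0,"ry": 0,"rz": 0,"fingers": 1},{"x": 0,"y": 0,"z": 1.0,"rx": 0,"ry": 0,"rz": 0,"fingers": 1}])

```text
time_s: 12.5
tool_pos: [0.504, -0.1924, 0.0521]
tool_rot: [180.0, -0.0, -159.9]
force: [-1.3, 1.1, -2.7]
grip_width: 0.0255
grasp_force: 25.0
```

Request:
drive_tool(moves=[{"x": 0,"y": 0,"z": 0.4,"rx": 0,"ry": 0,"rz": 0,"fingers": 1},{"x": 0,"y": 0,"z": 0.7,"rx": 0,"ry": 0,"rz": 0,"fingers": 1},{"x": 0,"y": 0,"z": 0.7,"rx": 0,"ry": 0,"rz": 0,"fingers": 1}])

```text
time_s: 12.88
tool_pos: [0.5041, -0.1924, 0.0516]
tool_rot: [180.0, 0.0, -159.9]
force: [-1.9, 1.5, 1.1]
grip_width: 0.0254
grasp_force: 25.0
```

Contact came only at the home height (0.0516, expected 0.0515), so the notches seem to have dropped straight over the key. I'll twist about the impeller's axis, still holding it, to prove it.

Request:
drive_tool(moves=[{"x": 0.03,"y": -0.34,"z": 0,"rx": 0,"ry": 0,"rz": 0.15,"fingers": 1},{"x": 0.1,"y": -0.68,"z": 0,"rx": 0,"ry": 0,"rz": 0.3,"fingers": 1},{"x": 0.23,"y": -1.0,"z": 0,"rx": 0,"ry": 0,"rz": 0.45,"fingers": 1},{"x": 0.4,"y": -1.3,"z": 0,"rx": 0,"ry": 0,"rz": 0.6,"fingers": 1},{"x": 0.62,"y": -1.57,"z": 0,"rx": 0,"ry": 0,"rz": 0.75,"fingers": 1},{"x": 0.62,"y": -1.57,"z": 0,"rx": 0,"ry": 0,"rz": 0.75,"fingers": 1}])

```text
time_s: 13.62
tool_pos: [0.504, -0.1946, 0.0516]
tool_rot: [-180.0, 0.0, 157.2]
force: [-2.2, 0.0, -0.5]
grip_width: 0.0257
grasp_force: 25.0
```

Run:
```python
from h import *
from cell import sensors
o=sensors.get_obs(); print({k:np.round(o[k],4) for k in("time_s","qpos","tool_pos","tool_rot","force","wrist_torque")})
```

```text
{'time_s': np.float64(13.625), 'qpos': array([-13.1799,  16.4755,  35.7611, 111.1431, -11.5013,  55.8883,
        95.1365]), 'tool_pos': array([ 0.504 , -0.1946,  0.0516]), 'tool_rot': array([-1.799622e+02,  1.580000e-02,  1.571792e+02]), 'force': array([-2.2017,  0.0317, -0.5271]), 'wrist_torque': array([-0.0419,  0.4933,  0.0084])}
```

Request:
drive_tool(moves=[{"x": 0.03,"y": -0.34,"z": 0,"rx": 0,"ry": 0,"rz": 0.15,"fingers": 1},{"x": 0.1,"y": -0.68,"z": 0,"rx": 0,"ry": 0,"rz": 0.3,"fingers": 1},{"x": 0.23,"y": -1.0,"z": 0,"rx": 0,"ry": 0,"rz": 0.45,"fingers": 1},{"x": 0.4,"y": -1.3,"z": 0,"rx": 0,"ry": 0,"rz": 0.6,"fingers": 1},{"x": 0.62,"y": -1.57,"z": 0,"rx": 0,"ry": 0,"rz": 0.75,"fingers": 1},{"x": 0.87,"y": -1.8,"z": 0,"rx": 0,"ry": 0,"rz": 0.9,"fingers": 1},{"x": 0.87,"y": -1.8,"z": 0,"rx": 0,"ry": 0,"rz": 0.9,"fingers": 1}])

```text
time_s: 14.5
tool_pos: [0.502, -0.1964, 0.0516]
tool_rot: [-179.9, 0.0, 105.7]
force: [-4.1, -1.7, 1.8]
grip_width: 0.0257
grasp_force: 25.0
```

Run:
```python
from h import *
from cell import sensors,vision
o=sensors.get_obs(); print({k:np.round(o[k],4) for k in("time_s","qpos","tool_pos","tool_rot","force","wrist_torque")})
W=[]
for n in("scene","wrist"):
    d=vision.read_camera(n);u=proj(d,np.array([.502,-.192,.045])).astype(int)
    x,y=np.clip(u,[60,45],[452,339]);im=d["image"][y-45:y+45,x-60:x+60] if n=="scene" else d["image"]
    W.append(cv2.resize(im,(400,300),interpolation=2))
cv2.imwrite("pics/w4.png",np.hstack(W)[:,:,::-1])
```

```text
{'time_s': np.float64(14.5), 'qpos': array([-20.5271,  18.1333,  44.7892, 111.4987, -15.1779,  56.379 ,
        47.0752]), 'tool_pos': array([ 0.502 , -0.1964,  0.0516]), 'tool_rot': array([-1.799408e+02,  4.610000e-02,  1.057252e+02]), 'force': array([-4.0803, -1.7442,  1.7597]), 'wrist_torque': array([-0.3997,  0.8707,  0.0176])}
```

View pics/w4.png

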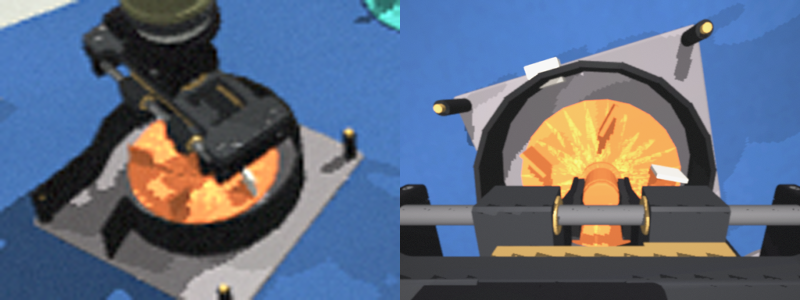

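The picture shows the impeller low inside the wall and turned by about 94 deg, with its height unchanged at home, so it is home. I'll let go, centre the tool on the axis and wind back for a second stroke.

Request:
drive_tool(moves=[{"x": 0,"y": 0,"z": 0,"rx": 0,"ry": 0,"rz": 0,"fingers": 0.22},{"x": 0,"y": 0,"z": 0,"rx": 0,"ry": 0,"rz": 0,"fingers": 0.22},{"x": 0,"y": 0,"z": 0,"rx": 0,"ry": 0,"rz": 0,"fingers": 0.22},{"x": 1.2,"y": 0,"z": 0,"rx": 0,"ry": 0,"rz": 0,"fingers": 0.22},{"x": 2.4,"y": 0,"z": 0,"rx": 0,"ry": 0,"rz": -0.17,"fingers": 0.22},{"x": 2.4,"y": 0,"z": 0,"rx": 0,"ry": 0,"rz": -0.34,"fingers": 0.22},{"x": 2.4,"y": 0,"z": 0,"rx": 0,"ry": 0,"rz": -0.51,"fingers": 0.22},{"x": 2.4,"y": 0,"z": 0,"rx": 0,"ry": 0,"rz": -0.68,"fingers": 0.22},{"x": 2.4,"y": 0,"z": 0,"rx": 0,"ry": 0,"rz": -0.85,"fingers": 0.22},{"x": 2.4,"y": 0,"z": 0,"rx": 0,"ry": 0,"rz": -1.02,"fingers": 0.22},{"x": 2.4,"y": 0,"z": 0,"rx": 0,"ry": 0,"rz": -1.19,"fingers": 0.22},{"x": 2.4,"y": 0,"z": 0,"rx": 0,"ry": 0,"rz": -1.36,"fingers": 0.22},{"x": 2.4,"y": 0,"z": 0,"rx": 0,"ry": 0,"rz": -1.5,"fingers": 0.22},{"x": 2.4,"y": 0,"z": 0,"rx": 0,"ry": 0,"rz": -1.5,"fingers": 0.22},{"x": 2.4,"y": 0,"z": 0,"rx": 0,"ry": 0,"rz": -1.5,"fingers": 0.22}])

```text
time_s: 16.48
tool_pos: [0.5019, -0.1931, 0.0515]
tool_rot: [180.0, 0.0, -168.7]
force: [0.2, 0.6, -0.6]
grip_width: 0.0342
grasp_force: 0.0
```

Run:
```python
from h import *
from scipy.optimize import least_squares
from cell import sensors,vision
o=sensors.get_obs(); print({k:np.round(o[k],4) for k in("time_s","qpos","tool_pos","tool_rot","force","wrist_torque")})
d=vision.read_camera("wrist");pickle.dump(d,open("w5.pkl","wb"))
u0=proj(d,np.array([.502,-.192,.034]));M=omask(d["image"]);n,l,st,ce=cv2.connectedComponentsWithStats(M)
i=max(range(1,n),key=lambda i:st[i,4]);M=l==i
x0,x1=st[i,0]+8,st[i,0]+st[i,2]-8
p=np.array([(u,np.argmax(M[:,u])) for u in range(x0,x1,2)])
for Z in(.034,.039):
    P=np.array([ray(d,u,v,Z)[:2] for u,v in p])
    r=least_squares(lambda c:np.hypot(*(P-c[:2]).T)-.066,[.502,-.192],loss="soft_l1",f_scale=.0005);f=least_squares(lambda c:np.hypot(*(P-c[:2]).T)-c[2],[.502,-.192,.066],loss="soft_l1",f_scale=.0005)
    print(Z,r.x,r.cost,f.x,st[i])
```

```text
{'time_s': np.float64(16.475), 'qpos': array([ -8.5243,  15.4217,  30.1913, 111.3229,  -9.3345,  55.6131,
       127.4084]), 'tool_pos': array([ 0.5019, -0.1931,  0.0515]), 'tool_rot': array([ 1.799991e+02,  1.210000e-02, -1.686562e+02]), 'force': array([ 0.2171,  0.6309, -0.5569]), 'wrist_torque': array([0.0514, 0.0279, 0.009 ])}
0.034 [ 0.52008314 -0.20084551] 0.00036075286378256446 [ 0.48510743 -0.19179004  0.04457914] [  156   141   202   122 10664]
0.039 [ 0.51983286 -0.20130331] 0.0003534531478509413 [ 0.48339554 -0.19227952  0.04327099] [  156   141   202   122 10664]
```

Request:
drive_tool(moves=[{"x": 0,"y": 0,"z": 0,"rx": 0,"ry": 0,"rz": 0,"fingers": 1},{"x": 0,"y": 0,"z": 0,"rx": 0,"ry": 0,"rz": 0,"fingers": 1},{"x": 0,"y": 0,"z": 0,"rx": 0,"ry": 0,"rz": 0,"fingers": 1},{"x": 0,"y": 0,"z": 0,"rx": 0,"ry": 0,"rz": 0,"fingers": 1},{"x": 0,"y": 0,"z": 0,"rx": 0,"ry": 0,"rz": 0.1,"fingers": 1},{"x": 0,"y": 0,"z": 0,"rx": 0,"ry": 0,"rz": 0.25,"fingers": 1},{"x": 0,"y": 0,"z": 0,"rx": 0,"ry": 0,"rz": 0.4,"fingers": 1},{"x": 0,"y": 0,"z": 0,"rx": 0,"ry": 0,"rz": 0.55,"fingers": 1},{"x": 0,"y": 0,"z": 0,"rx": 0,"ry": 0,"rz": 0.7,"fingers": 1},{"x": 0,"y": 0,"z": 0,"rx": 0,"ry": 0,"rz": 0.7,"fingers": 1}], force=15)

```text
time_s: 17.77
tool_pos: [0.5017, -0.1937, 0.0514]
tool_rot: [-180.0, 0.0, 151.4]
force: [0.4, -1.5, -0.1]
grip_width: 0.0258
grasp_force: 15.0
```

Request:
drive_tool(moves=[{"x": 0,"y": 0,"z": 0,"rx": 0,"ry": 0,"rz": 0.15,"fingers": 1},{"x": 0,"y": 0,"z": 0,"rx": 0,"ry": 0,"rz": 0.3,"fingers": 1},{"x": 0,"y": 0,"z": 0,"rx": 0,"ry": 0,"rz": 0.45,"fingers": 1},{"x": 0,"y": 0,"z": 0,"rx": 0,"ry": 0,"rz": 0.6,"fingers": 1},{"x": 0,"y": 0,"z": 0,"rx": 0,"ry": 0,"rz": 0.75,"fingers": 1},{"x": 0,"y": 0,"z": 0,"rx": 0,"ry": 0,"rz": 0.9,"fingers": 1},{"x": 0,"y": 0,"z": 0,"rx": 0,"ry": 0,"rz": 0.9,"fingers": 1}])

```text
time_s: 18.65
tool_pos: [0.5013, -0.1939, 0.0514]
tool_rot: [-179.9, 0.0, 100.0]
force: [-0.8, -2.3, 1.7]
grip_width: 0.0257
grasp_force: 15.0
```

Run:
```python
from h import *
from cell import sensors,vision
o=sensors.get_obs(); print({k:np.round(o[k],4) for k in("time_s","qpos","tool_pos","tool_rot","force","wrist_torque")})
```

```text
{'time_s': np.float64(18.65), 'qpos': array([-21.344 ,  18.1001,  45.4446, 111.7185, -15.342 ,  56.3612,
        41.2859]), 'tool_pos': array([ 0.5013, -0.1939,  0.0514]), 'tool_rot': array([-1.799403e+02,  3.890000e-02,  9.999060e+01]), 'force': array([-0.8217, -2.3009,  1.6939]), 'wrist_torque': array([-0.5422,  0.4676,  0.0383])}
```

Request:
drive_tool(moves=[{"x": 0,"y": 0,"z": 0,"rx": 0,"ry": 0,"rz": 0.15,"fingers": 1},{"x": 0,"y": 0,"z": 0,"rx": 0,"ry": 0,"rz": 0.3,"fingers": 1},{"x": 0,"y": 0,"z": 0,"rx": 0,"ry": 0,"rz": 0.45,"fingers": 1},{"x": 0,"y": 0,"z": 0,"rx": 0,"ry": 0,"rz": 0.6,"fingers": 1},{"x": 0,"y": 0,"z": 0,"rx": 0,"ry": 0,"rz": 0.75,"fingers": 1},{"x": 0,"y": 0,"z": 0,"rx": 0,"ry": 0,"rz": 0.75,"fingers": 1}])

```text
time_s: 19.4
tool_pos: [0.5011, -0.1938, 0.0514]
tool_rot: [-180.0, 0.1, 57.1]
force: [-3.7, -3.6, 2.2]
grip_width: 0.026
grasp_force: 15.0
```

Run:
```python
from h import *
from cell import sensors,vision
o=sensors.get_obs(); print({k:np.round(o[k],4) for k in("time_s","qpos","tool_pos","tool_rot","force","wrist_torque")})
```

```text
{'time_s': np.float64(19.4), 'qpos': array([-28.053 ,  20.689 ,  53.9195, 111.896 , -19.7715,  57.2277,
         2.148 ]), 'tool_pos': array([ 0.5011, -0.1938,  0.0514]), 'tool_rot': array([-1.799545e+02,  7.380000e-02,  5.708930e+01]), 'force': array([-3.6564, -3.6337,  2.2225]), 'wrist_torque': array([-0.6943,  0.9349,  0.0076])}
```

Request:
drive_tool(moves=[{"x": 0,"y": 0,"z": 0,"rx": 0,"ry": 0,"rz": 0,"fingers": 0.22},{"x": 0,"y": 0,"z": 0,"rx": 0,"ry": 0,"rz": 0,"fingers": 0.22},{"x": 0,"y": 0,"z": 0,"rx": 0,"ry": 0,"rz": 0,"fingers": 0.22},{"x": -0.6,"y": 0,"z": 0,"rx": 0,"ry": 0,"rz": -0.17,"fingers": 0.22},{"x": -0.6,"y": 0,"z": 0,"rx": 0,"ry": 0,"rz": -0.34,"fingers": 0.22},{"x": -0.6,"y": 0,"z": 0,"rx": 0,"ry": 0,"rz": -0.51,"fingers": 0.22},{"x": -0.6,"y": 0,"z": 0,"rx": 0,"ry": 0,"rz": -0.68,"fingers": 0.22},{"x": -0.6,"y": 0,"z": 0,"rx": 0,"ry": 0,"rz": -0.85,"fingers": 0.22},{"x": -0.6,"y": 0,"z": 0,"rx": 0,"ry": 0,"rz": -1.02,"fingers": 0.22},{"x": -0.6,"y": 0,"z": 0,"rx": 0,"ry": 0,"rz": -1.19,"fingers": 0.22},{"x": -0.6,"y": 0,"z": 0,"rx": 0,"ry": 0,"rz": -1.36,"fingers": 0.22},{"x": -0.6,"y": 0,"z": 0,"rx": 0,"ry": 0,"rz": -1.53,"fingers": 0.22},{"x": -0.6,"y": 0,"z": 0,"rx": 0,"ry": 0,"rz": -1.7,"fingers": 0.22},{"x": -0.6,"y": 0,"z": 0,"rx": 0,"ry": 0,"rz": -1.87,"fingers": 0.22},{"x": -0.6,"y": 0,"z": 0,"rx": 0,"ry": 0,"rz": -2.04,"fingers": 0.22},{"x": -0.6,"y": 0,"z": 0,"rx": 0,"ry": 0,"rz": -2.2,"fingers": 0.22},{"x": -0.6,"y": 0,"z": 0,"rx": 0,"ry": 0,"rz": -2.35,"fingers": 0.22},{"x": -0.6,"y": 0,"z": 0,"rx": 0,"ry": 0,"rz": -2.35,"fingers": 0.22},{"x": -0.6,"y": 0,"z": 0,"rx": 0,"ry": 0,"rz": -2.35,"fingers": 0.22}])

```text
time_s: 21.78
tool_pos: [0.5016, -0.1936, 0.0515]
tool_rot: [180.0, 0.0, -168.6]
force: [0.1, -0.6, 0.0]
grip_width: 0.0337
grasp_force: 0.0
```

Request:
drive_tool(moves=[{"x": 0,"y": 0,"z": 0,"rx": 0,"ry": 0,"rz": 0,"fingers": 1},{"x": 0,"y": 0,"z": 0,"rx": 0,"ry": 0,"rz": 0,"fingers": 1},{"x": 0,"y": 0,"z": 0,"rx": 0,"ry": 0,"rz": 0,"fingers": 1},{"x": 0,"y": 0,"z": 0,"rx": 0,"ry": 0,"rz": 0,"fingers": 1},{"x": 0,"y": 0,"z": 0,"rx": 0,"ry": 0,"rz": 0.1,"fingers": 1},{"x": 0,"y": 0,"z": 0,"rx": 0,"ry": 0,"rz": 0.25,"fingers": 1},{"x": 0,"y": 0,"z": 0,"rx": 0,"ry": 0,"rz": 0.4,"fingers": 1},{"x": 0,"y": 0,"z": 0,"rx": 0,"ry": 0,"rz": 0.55,"fingers": 1},{"x": 0,"y": 0,"z": 0,"rx": 0,"ry": 0,"rz": 0.7,"fingers": 1},{"x": 0,"y": 0,"z": 0,"rx": 0,"ry": 0,"rz": 0.85,"fingers": 1},{"x": 0,"y": 0,"z": 0,"rx": 0,"ry": 0,"rz": 1.0,"fingers": 1},{"x": 0,"y": 0,"z": 0,"rx": 0,"ry": 0,"rz": 1.15,"fingers": 1},{"x": 0,"y": 0,"z": 0,"rx": 0,"ry": 0,"rz": 1.3,"fingers": 1},{"x": 0,"y": 0,"z": 0,"rx": 0,"ry": 0,"rz": 1.3,"fingers": 1}])

```text
time_s: 23.52
tool_pos: [0.5011, -0.194, 0.0514]
tool_rot: [-179.9, -0.0, 117.1]
force: [-2.5, -0.1, 1.7]
grip_width: 0.0258
grasp_force: 15.0
```

Run:
```python
from h import *
from cell import sensors,vision
o=sensors.get_obs(); print({k:np.round(o[k],4) for k in("time_s","qpos","tool_pos","tool_rot","force","wrist_torque")})
```

```text
{'time_s': np.float64(23.525), 'qpos': array([-18.1973,  17.2219,  41.6548, 111.6452, -13.664 ,  56.1176,
        56.9492]), 'tool_pos': array([ 0.5011, -0.194 ,  0.0514]), 'tool_rot': array([-1.799466e+02, -2.000000e-03,  1.170674e+02]), 'force': array([-2.4694, -0.0527,  1.7164]), 'wrist_torque': array([-0.1596,  0.4927, -0.0464])}
```

Request:
drive_tool(moves=[{"x": 0,"y": 0,"z": 0,"rx": 0,"ry": 0,"rz": 0.15,"fingers": 1},{"x": 0,"y": 0,"z": 0,"rx": 0,"ry": 0,"rz": 0.3,"fingers": 1},{"x": 0,"y": 0,"z": 0,"rx": 0,"ry": 0,"rz": 0.45,"fingers": 1},{"x": 0,"y": 0,"z": 0,"rx": 0,"ry": 0,"rz": 0.6,"fingers": 1},{"x": 0,"y": 0,"z": 0,"rx": 0,"ry": 0,"rz": 0.75,"fingers": 1},{"x": 0,"y": 0,"z": 0,"rx": 0,"ry": 0,"rz": 0.9,"fingers": 1},{"x": 0,"y": 0,"z": 0,"rx": 0,"ry": 0,"rz": 1.05,"fingers": 1},{"x": 0,"y": 0,"z": 0,"rx": 0,"ry": 0,"rz": 1.2,"fingers": 1},{"x": 0,"y": 0,"z": 0,"rx": 0,"ry": 0,"rz": 1.3,"fingers": 1},{"x": 0,"y": 0,"z": 0,"rx": 0,"ry": 0,"rz": 1.3,"fingers": 1},{"x": 0,"y": 0,"z": 0,"rx": 0,"ry": 0,"rz": 1.3,"fingers": 1}])

```text
time_s: 24.9
tool_pos: [0.5005, -0.1936, 0.0514]
tool_rot: [-179.9, 0.1, 42.7]
force: [-4.0, 0.4, 4.8]
grip_width: 0.0258
grasp_force: 15.0
```

Request:
drive_tool(moves=[{"x": 0,"y": 0,"z": 0,"rx": 0,"ry": 0,"rz": 0,"fingers": 0.22},{"x": 0,"y": 0,"z": 0,"rx": 0,"ry": 0,"rz": 0,"fingers": 0.22},{"x": 0,"y": 0,"z": 0,"rx": 0,"ry": 0,"rz": 0,"fingers": 0.22},{"x": 0,"y": 0,"z": 0,"rx": 0,"ry": 0,"rz": 0,"fingers": 0.22},{"x": 0,"y": 0,"z": -10,"rx": 0,"ry": 0,"rz": 0,"fingers": 0.22},{"x": 0,"y": 0,"z": -30,"rx": 0,"ry": 0,"rz": 0,"fingers": 0.22},{"x": 0,"y": 0,"z": -70,"rx": 0,"ry": 0,"rz": 0,"fingers": 0.22},{"x": 0,"y": 0,"z": -120,"rx": 0,"ry": 0,"rz": 0,"fingers": 0.22},{"x": -30,"y": 0,"z": -160,"rx": 0,"ry": 0,"rz": 0,"fingers": 0.22},{"x": -70,"y": 0,"z": -180,"rx": 0,"ry": 0,"rz": 0,"fingers": 0.22},{"x": -90,"y": 0,"z": -180,"rx": 0,"ry": 0,"rz": 0,"fingers": 0.22},{"x": -90,"y": 0,"z": -180,"rx": 0,"ry": 0,"rz": 0,"fingers": 0.22},{"x": -90,"y": 0,"z": -180,"rx": 0,"ry": 0,"rz": 0,"fingers": 0.22}])

```text
time_s: 26.52
tool_pos: [0.4357, -0.2528, 0.2307]
tool_rot: [-179.9, 0.0, 42.6]
force: [0.7, 0.9, -0.2]
grip_width: 0.0341
grasp_force: 0.0
```

Run:
```python
from h import *
from cell import sensors,vision
o=sensors.get_obs(); print({k:np.round(o[k],4) for k in("time_s","qpos","tool_pos","force")})
d=vision.read_camera("wrist");pickle.dump(d,open("w6.pkl","wb"));s=vision.read_camera("scene");pickle.dump(s,open("s6.pkl","wb"))
u=proj(d,np.array([.502,-.192,.034]));print(u,proj(s,np.array([.502,-.192,.034])))
for Z in(.034,.039):print(Z,circ(d,tuple(map(float,u)),Z),circ(s,tuple(map(float,proj(s,np.array([.502,-.192,Z])))),Z))
im=d["image"];h=cv2.cvtColor(im,cv2.COLOR_RGB2HSV)
cv2.imwrite("pics/w6.png",np.hstack([im,cv2.resize(s["image"],(288,216)) if 0 else cv2.resize(s["image"][155:245,135:215],(288,384))])[:,:,::-1])
```

```text
{'time_s': np.float64(26.525), 'qpos': array([-39.2468,  -2.5759,  65.8212, 105.1716,   2.4207,  75.9621,
       -21.4305]), 'tool_pos': array([ 0.4357, -0.2528,  0.2307]), 'force': array([ 0.6883,  0.9286, -0.2177])}
[257.73368626 102.53468088] [187.09417175 208.52719347]
0.034 (array([ 0.52753232, -0.19586831]), np.float64(0.042030638267354495)) (array([ 0.49887549, -0.1950135 ]), np.float64(0.06933781822064072))
0.039 (array([ 0.52704846, -0.19592443]), np.float64(0.041427654423945255)) (array([ 0.50287152, -0.19606853]), np.float64(0.0690232110978223))
```

View pics/w6.png

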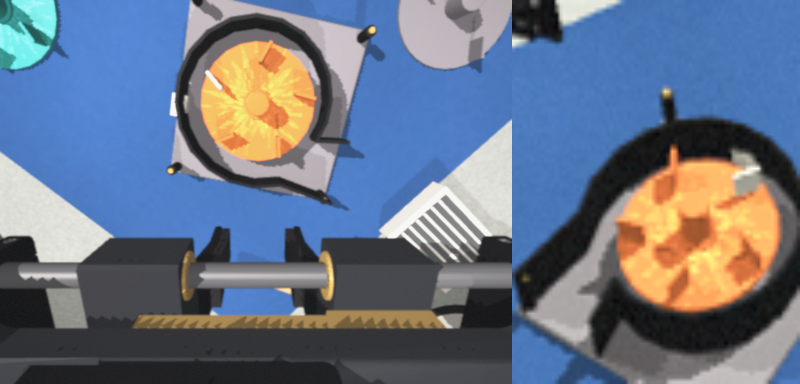

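The picture shows the impeller level in the chamber, hub at (257,103), white vane at about (213,79). As a last check, I'll get the hub height from two views and the net vane turn (expected −377+360 ≈ −17 deg relative to yaw-200 carry).

Run:
```python
from h import *
a=pickle.load(open("w1.pkl","rb"));d=pickle.load(open("w6.pkl","rb"));s=pickle.load(open("s6.pkl","rb"))
def vane(d,near,z0,hub):
    h=cv2.cvtColor(d["image"],cv2.COLOR_RGB2HSV);m=((h[:,:,2]>170)&(h[:,:,1]<60)).astype(np.uint8)
    n,l,st,ce=cv2.connectedComponentsWithStats(m);i=min((i for i in range(1,n) if st[i,4]>15),key=lambda i:np.hypot(*(ce[i]-near)))
    P=ray(d,*ce[i],z0+.024)-ray(d,*hub,z0+.037);print(ce[i],st[i,4],np.hypot(*P[:2]));return np.degrees(np.arctan2(P[1],P[0]))
A=vane(a,(300,93),0,(257,103));B=vane(d,(213,79),.03,(257,103));print(A,B,"net turn after carry(+87.8):",B-A-87.8)
def line(d,u,v):
    p,q=ray(d,u,v,0),ray(d,u,v,.1);return p,(q-p)/np.linalg.norm(q-p)
(p,r),(q,t)=line(d,257,103),line(s,185.3,207)
k=np.linalg.lstsq(np.c_[r,-t],q-p,rcond=None)[0];print("hub top",p+r*k[0],q+t*k[1])
```

```text
[300.24137931  93.35632184] 87 0.0527155538085177
[213.08823529  79.44117647] 102 0.053338836555874035
35.08090193414331 105.30070117816592 net turn after carry(+87.8): -17.580200755977387
hub top [ 0.50088405 -0.19189318  0.04148608] [ 0.49995276 -0.19596754  0.04137253]
```

```bash
python3 -c "
from cell import workorder
print(workorder.sign_off())"
```

```text
the job is handed in; nothing more can be done
None
```

The orange impeller is home on the spindle, turned about 377° clockwise (vane angle before and after agrees), released and still; I handed it in at about 26.6 s, no verdict shown. Its home height rests on the contact height while lowering, because the camera height check was too coarse.

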